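# Hang lifting eyes on the wash rack's snap hooks and prove each one

## Task

Hang every lifting eye on a snap hook of its own (any hook): push its loop in through the sprung gate so that the gate snaps shut behind it, then, holding the eye and not the hook, pull it steadily back towards you against the shut gate until the hook's spindle shows green but no red, and leave it hanging there at rest. When all the eyes hang proved, throw the red-balled release lever right over, away from you; leave the bin, the can and the screwdriver where they are.

Things in the scene. Friction and masses are not known exactly. Their poses are not given: they have to be found in the camera images.
- eyeA: Loose aluminium lifting eye, about 0.16 kg, standing on the bench: round foot 44 mm across, 16 mm high, with a blue band, under an upright flat-sided loop 50 mm wide (y), 59 mm high overall. Origin: centre of the foot's underside; z up, loop in the y-z plane, hole along x; front and back alike. May be absent.
- eyeB: Another eye, all four alike. Loop opening 34 mm wide (y), from 16 to 51 mm above the underside (above the origin). The two upright sides are 8 mm (y) by 10 mm (x), flat outside, good to grip across the 50 mm; top bar round, 8 mm thick, its middle 55 mm above the origin. May be absent.
- eyeC: Another eye, the same. May be absent.
- eyeD: Another eye, the same. May be absent.
- hookA: Dark steel snap hook on the front of the fixed wash rack. Hooks A to D stand 125 mm apart, A at the +y end. Origin: middle of the saddle where a bar rests, on its top surface, 130 mm above the bench; x points into the rack, away from the robot, z up. Arm under the saddle 10 mm thick; 12 mm wide (y). Free tip at x -37 to -26 mm, upturned 4 mm; stem at x 30 to 40 mm.
- hookB: Hook, all four alike. A level nose (underside 31, top 39 mm above the saddle) runs from the stem to x = -31 mm over the tip. The mouth between is shut by a brass gate 29 mm long, 5 mm thick, hinged on the nose at x -27, z 34 mm, hanging to 1 mm above the tip. Blue sleeve and cross bar behind: x 66 to 110 mm, up to 31 mm above the saddle.
- hookC: Hook, the same. A bar gets on by moving along +x just above the tip, tip and arm going through the loop, pushing the gate in with 2 to 4 N; once its middle is past about x = 5 mm the gate drops shut behind it. It can go on to x = 26 mm. Pulled back, it meets the shut gate at about x = -20 mm.
- hookD: Hook, the same.
- spindleA (a joint): How far hookA with its 16 mm spindle is drawn out of the blue sleeve, towards -x of the hook (towards the robot), in m; 0 = home (start), end stop 0.026; body hookA moves with it. Moves from about 7 N of pull, 0.26 N more per mm (9.6 N at 10 mm), stays when let go. The drawn-out part shows yellow up to 4 mm, green from 4 to 18 mm, then red.
- spindleB (a joint): The same for hookB.
- spindleC (a joint): The same for hookC.
- spindleD (a joint): The same for hookD.
- gateA (a joint): Angle of the brass gate of hookA in rad: 0 = shut, growing as it swings in and up about the nose, at most 1.25; a spring shuts it.
- gateB (a joint): The same for hookB.
- gateC (a joint): The same for hookC.
- gateD (a joint): The same for hookD.
- lever_base: Fixed grey block of the rack release lever, 70 mm (x) by 50 mm (y) by 25 mm high; origin: centre of its underside on the bench, x points away from the robot.
- lever (a joint): Release lever with a red ball: angle in rad, 0 = leaning to the block's -x (towards the robot, start), 1.0 = thrown right over to its +x. Hinge 22 mm above the bench over the block's centre, along the block's y; it swings easily (about 1 N at the ball) and stays where left.
- lever_tip (a point): Centre of the lever's red ball, 26 mm across, 80 mm from the hinge.
- bin: Bystander: loose blue parts bin 120 x 90 x 50 mm, origin at the centre of its underside.
- can: Bystander: loose yellow can 60 mm across, 150 mm high, origin at the centre of its underside.
- driver: Bystander: loose screwdriver with an orange handle, 160 mm long, lying along its x; origin at its middle, on the bench.
Things that resemble listed ones, but are neither listed nor needed, are in the scene too. What is shaped like the eyeC but orange is not meant. Leave any yellow look-alike of the eyeA alone.

How it is judged:
By the outcome, as a careful person would: the job done as asked, in the order asked, and still so for the second after the job is handed in, with the robot touching nothing.
Of eyeA, eyeB, eyeC, eyeD only 3 to 4 are there at a start; the rules pass over those that are not, and their reading is None.
At some moment in a run one of eyeA, eyeB, eyeC, eyeD may be knocked a few centimetres aside while the robot is not near it.
It also fails if it takes over 210 s, if anything falls off the work surface, if the arm or the gripper's body presses on something with over 40 N, if the wrist force passes 120 N, or if a joint passes its speed limit or range.

## Robot

A 6-joint arm with a two-finger parallel gripper is mounted at the origin on the work surface. World frame = base frame: x ahead of the robot, y to its left, z up, the work surface at z = 0. Lengths are in m, angles in rad, forces in N, time in s.
With the tool pointing down it reaches from about 0.35 to 0.775 m from the base axis. Payload 5.5 kg.
Tool frame: the origin (TCP) lies midway between the tips of the shut fingers; the grasp point (between the pads) lies 19 mm behind it (env.hold_point_z is the distance from the TCP to the grasp point, in m); z points along the fingers, y is the line along which they close (so a half turn about z gives the same grasp; the last joint's range is limited). The gripper opens to 85 mm and grips with 20 to 120 N. Pads are 22 mm wide; open, the fingers measure 114 mm over their backs; the gripper's body (76 mm by 85 mm) begins 54 mm behind the grasp point. The pads swing forward as they close: fully open they stand 13 mm farther back than shut.
Start: joints at [-1.476, 0.313, 0.046, 1.304, 0, 1.431], TCP at [0.134, -0.559, 0.231] pointing down, gripper open.
Joint ranges: [-2.76, 2.76], [-0.86, 1.69], [-1.03, 1.26], [-2.2, 2.34], [-1.47, 1.5], [-3.14, 3.14]. Speed limits (rad/s): [2.57, 2.57, 3.14, 3.14, 3.14, 3.14].

## Interface

Orientations are given as a unit quaternion [w, x, y, z].
In Python, from workcell import env, read_camera gives the robot as it stands. The module is installed in compiled form; this text tells all that it offers.
- The arm moves only by the tool carry_out, never from a script. Its argument "moves" is a list of rows, each an object of numbers: "tx", "ty", "tz": the shift along the world's x, y, z in cm; "wx", "wy", "wz": the turn, a rotation vector about the world's x, y, z in rad; "claw": the closure, from -1 (fully open) to 1 (shut). A call has 1 to 8 rows; each row shifts and turns the commanded pose from where the row before left it; what a row does not reach is not made up. A row lasts 1/8 s, in which the tool goes at most 62.5 mm and 10.7 degrees, less where a joint would pass 70% of its speed; a pose out of reach is approached as far as the arm can. A call is refused whole if a number of a shift passes 6.25 or a number of a turn 0.188, either way. A call with a gripper value outside its range is refused whole. The fingers move at their own pace and stop on an object; "newtons" is the grip in N (left out, the last holds). Time passes only in rows, so rows that do not move let the fingers close. It gives the time, the measured TCP pose, the force, the opening and the grip force at its end, in the units of the state.
- env.get_state(): the state, without advancing time (a new reading comes with each control period).
- read_camera(name): name is "scene" or "top"; returns a dict with "image" (400x640x3 uint8, blue, green, red), "z_map" (400x640 float32, m along the optical axis (not along the pixel's ray), 0 where there is no reading), "fx", "fy", "cx", "cy" (pixels), "camera_from_world" (4x4, takes a point from world to camera coordinates). Camera axes: x right, y down, z forward; pixel columns grow to the right and rows downward; lengths in m; the calibration is good to about 2 mm. A picture is of the moment at which its call begins.
- env.hand_in(): hands the job in; it is judged then, once.
The state is a dict: "clock": time; "joint_pos": joint angles; "qvel": joint speeds; "tau": joint torques, N m; "tcp_pos": TCP position; "orientation": TCP orientation; "wrist_force": force on the tool from outside, world axes, zero at the start; "ft_torque": the same for the moment, N m; "finger_gap": finger opening in m; "grip_force": force on a finger pad.
Only numpy, scipy, OpenCV 4.12 (cv2) and the standard library are available. Lean on these libraries where they do the work, as an engineer would, in place of code of your own. Each camera call takes 0.05 s, during which the arm holds its last target. There are 200 camera calls.

## Working session

There is one attempt and no reset: what is moved stays moved. The work goes in short steps, Python scripts to look and compute and a tool call to move; the robot and the scene stay as the last step left them, time stands still between calls to the robot, and variables do not carry over. Pictures are saved under pics/ and viewed, at most 14 in all, crops included, and the job is handed in when it is done.

Besides the shell and the picture viewer there is one more tool, called after "Call:" as a command line: name --argument value ..., lists and objects as JSON in quotes. carry_out: Moves the arm, as the interface text tells. Its arguments: {"type":"object","properties":{"moves":{"type":"array","items":{"type":"object","properties":{"tx":{"type":"number"},"ty":{"type":"number"},"tz":{"type":"number"},"wx":{"type":"number"},"wy":{"type":"number"},"wz":{"type":"number"},"claw":{"type":"number"}}}},"newtons":{"type":"number"}},"required":["moves"]}

```bash
mkdir -p pics; cat > h.py <<'E'
import numpy as np, cv2
from workcell import env, read_camera
def pts(c):
    """world xyz for each pixel from depth"""
    z=c["z_map"]; v,u=np.mgrid[:z.shape[0],:z.shape[1]]
    P=np.stack([(u-c["cx"])/c["fx"]*z,(v-c["cy"])/c["fy"]*z,z,np.ones_like(z)],-1)
    W=P@np.linalg.inv(c["camera_from_world"]).T
    W[z==0]=np.nan
    return W[...,:3]
def proj(c,p):
    q=c["camera_from_world"]@np.append(p,1); return q[0]/q[2]*c["fx"]+c["cx"],q[1]/q[2]*c["fy"]+c["cy"]
E
python3 - <<'E'
from h import *
for n in("scene","top"):
    c=read_camera(n); cv2.imwrite(f"pics/{n}0.png",c["image"]); M=np.linalg.inv(c["camera_from_world"]); print(n,c["fx"],M.round(3).tolist())
s=env.get_state(); print({k:np.round(v,3).tolist() for k,v in s.items()}, env.hold_point_z)
E
```

```text
scene 466.9629446237031 [[0.879, 0.293, -0.377, 0.998], [0.477, -0.56, 0.678, -0.892], [-0.012, -0.775, -0.632, 0.94], [0.0, 0.0, 0.0, 1.0]]
top 468.4305928192572 [[0.028, -0.991, 0.129, 0.366], [-1.0, -0.028, -0.001, 0.003], [0.005, -0.129, -0.992, 1.323], [0.0, 0.0, 0.0, 1.0]]
{'clock': 0.1, 'joint_pos': [-1.476, 0.314, 0.045, 1.304, 0.0, 1.431], 'qvel': [0.001, -0.001, 0.003, -0.001, 0.0, -0.002], 'tau': [0.004, -48.172, 29.925, 0.013, -0.0, -0.0], 'tcp_pos': [0.134, -0.559, 0.231], 'orientation': [-0.001, 0.993, 0.117, 0.0], 'wrist_force': [0.359, -0.512, -0.324], 'ft_torque': [0.032, -0.012, -0.033], 'grip_force': 0.0, 'finger_gap': 0.085} 0.0187
```

View pics/scene0.png

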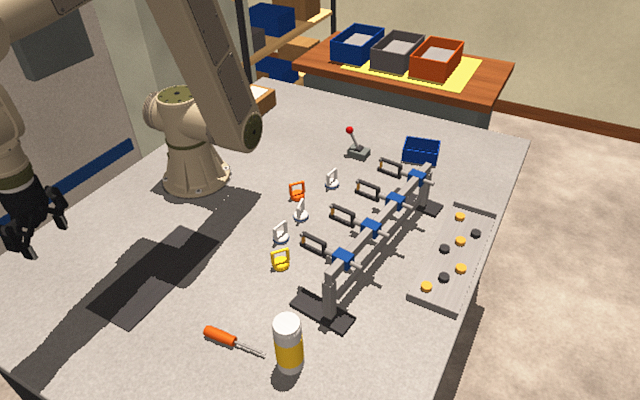

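View pics/top0.png

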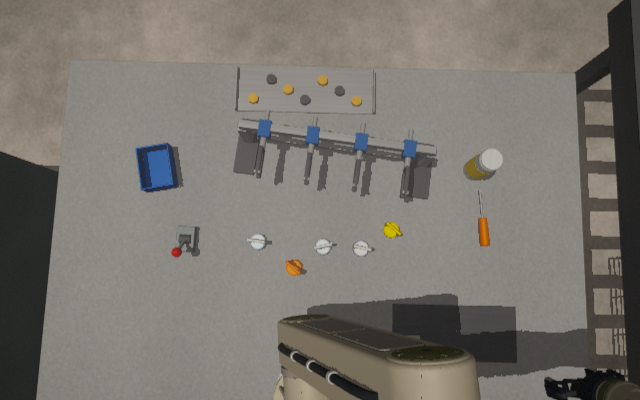

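Three white eyes show (scene (332,180), (300,212), (281,233)), with orange and yellow look-alikes. There are four hooks, the lever with its ball at (349,130), and the bin, can and driver. Next I'll measure them.

```bash
cat >> h.py <<'E'
def clouds():
    out=[]
    for n in("scene","top"):
        c=read_camera(n); W=pts(c); hsv=cv2.cvtColor(c["image"],cv2.COLOR_BGR2HSV)
        out.append((c,W,hsv))
    return out
def blobs(mask,W,minpx=6):
    n,l,st,ce=cv2.connectedComponentsWithStats(mask.astype(np.uint8))
    return [(ce[i],W[l==i]) for i in range(1,n) if st[i,4]>=minpx]
def pca(p):
    m=np.median(p,0); u,s,vt=np.linalg.svd(p-p.mean(0),full_matrices=False); return m,vt[0],s
E
python3 - <<'E'
from h import *
np.set_printoptions(precision=4,suppress=True)
for name,(c,W,hsv) in zip(("scene","top"),clouds()):
    x,y,z=W[...,0],W[...,1],W[...,2]; H,S,V=[hsv[...,i] for i in range(3)]
    print(name,"bench z",np.nanmedian(z[(x>.35)&(x<.45)&(abs(y)<.3)]))
    area=(x>.3)&(x<.62)&(abs(y)<.4)
    print("objects >25mm on bench")
    for ce,p in blobs(area&(z>.024)&(z<.075),W,5):
        m,d,s=pca(p[:,:2]); print(ce,len(p),"mean",p.mean(0),"min",p.min(0),"max",p.max(0),"yaw",np.degrees(np.arctan2(d[1],d[0])))
    print("blue sleeves")
    for ce,p in blobs((H>100)&(H<125)&(S>120)&(x>.4)&(x<.9)&(z>.1)&(z<.19),W): print(ce,len(p),p.mean(0),p.min(0),p.max(0))
    print("red")
    for ce,p in blobs(((H<6)|(H>174))&(S>150)&(x>.2)&(x<.8)&(y>.1),W): print(ce,len(p),p.mean(0),p.min(0),p.max(0))
    print("hooks z>.155, x<")
    for ce,p in blobs((x>.5)&(x<.75)&(z>.160)&(z<.185)&(S<110),W,8):
        m,d,s=pca(p[:,:2]); print(ce,len(p),p.mean(0),p.min(0),p.max(0),np.degrees(np.arctan2(d[1],d[0])))
    img=c["image"]
    cr=img[160:290,250:430] if name=="scene" else img[60:290,140:460]
    k=4 if name=="scene" else 2.4
    cv2.imwrite(f"pics/{name}1.png",cv2.resize(cr,None,fx=k,fy=k,interpolation=cv2.INTER_CUBIC))
E
```

```text
scene bench z 0.002656700672376111
objects >25mm on bench
[358.1518 147.7487] 191 mean [0.4272 0.3648 0.0347] min [0.3944 0.3407 0.024 ] max [0.4626 0.3996 0.0725] yaw 2.0914550473955744
[332.0238 174.0833] 84 mean [0.4272 0.17   0.0477] min [0.4182 0.1435 0.0246] max [0.4352 0.1987 0.0637] yaw -97.13874605286573
[296.6154 185.4945] 91 mean [0.358  0.0654 0.0486] min [0.337  0.0428 0.0244] max [0.3761 0.0848 0.0642] yaw -130.75097116740665
[300.0698 206.6512] 86 mean [ 0.4185 -0.0144  0.0466] min [ 0.408  -0.0378  0.0245] max [0.4273 0.0141 0.0639] yaw -77.06674889316459
[279.7037 227.7315] 108 mean [ 0.4158 -0.1201  0.0479] min [ 0.403  -0.1452  0.0256] max [ 0.426  -0.0914  0.064 ] yaw -101.59063427423177
[279.9826 253.0174] 115 mean [ 0.4704 -0.2027  0.0491] min [ 0.4507 -0.2231  0.0243] max [ 0.4893 -0.1796  0.0641] yaw -129.97603514090113
blue sleeves
[417.0486 175.4792] 144 [0.7114 0.1413 0.159 ] [0.6865 0.1275 0.1337] [0.731  0.1599 0.1663]
[395.6374 199.0409] 171 [0.6975 0.0177 0.159 ] [0.6738 0.0033 0.1342] [0.7177 0.0383 0.1662]
[371.1188 225.8069] 202 [ 0.6832 -0.1061  0.1
[... 3025 characters left out ...]
.75   143.5093] 216 [ 0.6746 -0.1654  0.1623] [ 0.6561 -0.2122  0.16  ] [ 0.6882 -0.1174  0.1674] -96.77121171935984
[425.8034 149.2821] 117 [ 0.6625 -0.2673  0.1625] [ 0.6502 -0.2934  0.16  ] [ 0.6754 -0.2421  0.1673] -97.26218580033199
[258.3611 159.9583] 144 [0.6209 0.1553 0.1698] [0.5873 0.1459 0.1613] [0.6575 0.1672 0.1762] 173.6077884022002
[307.3901 167.1418] 141 [0.6061 0.0316 0.1698] [0.5729 0.0233 0.1618] [0.6429 0.0422 0.1746] 173.38952036434017
[356.6761 174.0352] 142 [ 0.5921 -0.0923  0.1699] [ 0.5592 -0.1005  0.1635] [ 0.6284 -0.0811  0.1762] 173.83463668555504
[406.0612 180.8503] 147 [ 0.5784 -0.2161  0.1698] [ 0.5447 -0.2262  0.1606] [ 0.6168 -0.2059  0.1749] 174.014153607148
```

View pics/scene1.png

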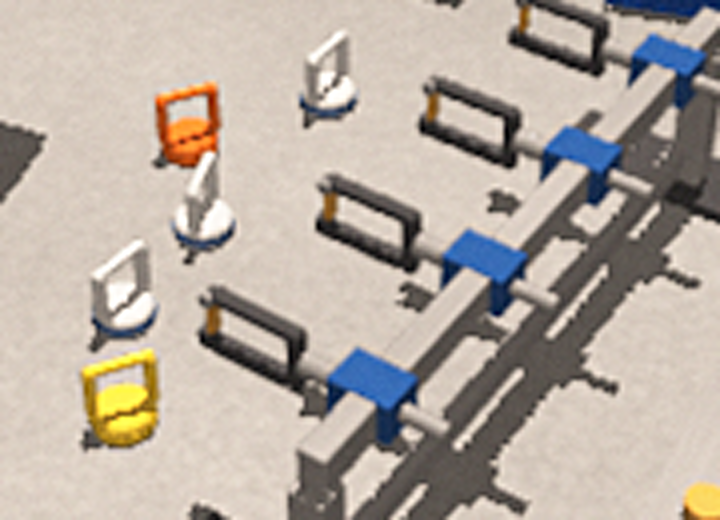

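View pics/top1.png

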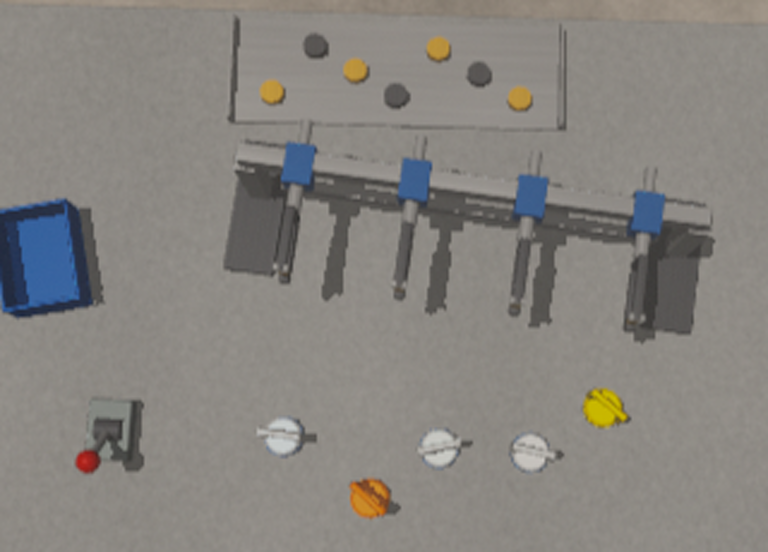

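All three eyes carry blue bands at about (0.413,-0.119), (0.416,-0.013) and (0.425,0.168). The hooks lie in a row at yaw -6.4°, all with gates shut. I'll move over eye 3 first, turning through to the half-turn grasp to keep joint 6 in range.

Call:
carry_out --moves '[{"tx": 1.86, "ty": 2.93, "wz": 0.18, "claw": -0.5}, {"tx": 1.86, "ty": 2.93, "wz": 0.18, "claw": -0.5}, {"tx": 1.86, "ty": 2.93, "wz": 0.18, "claw": -0.5}, {"tx": 1.86, "ty": 2.93, "wz": 0.18, "claw": -0.5}, {"tx": 1.86, "ty": 2.93, "wz": 0.18, "claw": -0.5}, {"tx": 1.86, "ty": 2.93, "wz": 0.18, "claw": -0.5}, {"tx": 1.86, "ty": 2.93, "wz": 0.18, "claw": -0.5}, {"tx": 1.86, "ty": 2.93, "wz": 0.18, "claw": -0.5}]' --newtons 60

```text
invalid input at $.moves[0]: expected keys tx, ty, tz, wx, wy, wz, claw
```

Call:
carry_out --moves '[{"tx": 1.86, "ty": 2.93, "tz": -1, "wz": 0.18, "claw": -0.5}, {"tx": 1.86, "ty": 2.93, "tz": -1, "wz": 0.18, "claw": -0.5}, {"tx": 1.86, "ty": 2.93, "tz": -1, "wz": 0.18, "claw": -0.5}, {"tx": 1.86, "ty": 2.93, "tz": -1, "wz": 0.18, "claw": -0.5}, {"tx": 1.86, "ty": 2.93, "tz": -1, "wz": 0.18, "claw": -0.5}, {"tx": 1.86, "ty": 2.93, "tz": -1, "wz": 0.18, "claw": -0.5}, {"tx": 1.86, "ty": 2.93, "tz": -1, "wz": 0.18, "claw": -0.5}, {"claw": -0.5}]'

```text
invalid input at $.moves[0]: expected keys tx, ty, tz, wx, wy, wz, claw
```

Call:
carry_out --moves '[{"tx": 1.86, "ty": 2.93, "tz": 0, "wx": 0, "wy": 0, "wz": 0.18, "claw": -0.5}, {"tx": 1.86, "ty": 2.93, "tz": 0, "wx": 0, "wy": 0, "wz": 0.18, "claw": -0.5}, {"tx": 1.86, "ty": 2.93, "tz": 0, "wx": 0, "wy": 0, "wz": 0.18, "claw": -0.5}, {"tx": 1.86, "ty": 2.93, "tz": 0, "wx": 0, "wy": 0, "wz": 0.18, "claw": -0.5}, {"tx": 1.86, "ty": 2.93, "tz": 0, "wx": 0, "wy": 0, "wz": 0.18, "claw": -0.5}, {"tx": 1.86, "ty": 2.93, "tz": 0, "wx": 0, "wy": 0, "wz": 0.18, "claw": -0.5}, {"tx": 1.86, "ty": 2.93, "tz": 0, "wx": 0, "wy": 0, "wz": 0.18, "claw": -0.5}, {"tx": 1.86, "ty": 2.93, "tz": 0, "wx": 0, "wy": 0, "wz": 0.18, "claw": -0.5}]' --newtons 60

```text
clock: 1.2
tcp_pos: [0.283, -0.3238, 0.2313]
orientation: [0.0, 0.667, 0.745, 0.0]
wrist_force: [0.1, 0.6, -0.1]
finger_gap: 0.0641
grip_force: 0.0
```

Call:
carry_out --moves '[{"tx": 1.86, "ty": 2.93, "tz": -1, "wx": 0, "wy": 0, "wz": 0.18, "claw": -0.5}, {"tx": 1.86, "ty": 2.93, "tz": -1, "wx": 0, "wy": 0, "wz": 0.18, "claw": -0.5}, {"tx": 1.86, "ty": 2.93, "tz": -1, "wx": 0, "wy": 0, "wz": 0.18, "claw": -0.5}, {"tx": 1.86, "ty": 2.93, "tz": -1, "wx": 0, "wy": 0, "wz": 0.18, "claw": -0.5}, {"tx": 1.86, "ty": 2.93, "tz": -1, "wx": 0, "wy": 0, "wz": 0.18, "claw": -0.5}, {"tx": 1.86, "ty": 2.93, "tz": -1, "wx": 0, "wy": 0, "wz": 0.18, "claw": -0.5}, {"tx": 1.86, "ty": 2.93, "tz": -1, "wx": 0, "wy": 0, "wz": 0.18, "claw": -0.5}, {"tx": 0, "ty": 0, "tz": 0, "wx": 0, "wy": 0, "wz": 0, "claw": -0.5}]'

```text
clock: 2.2
tcp_pos: [0.4128, -0.1179, 0.1605]
orientation: [-0.001, 0.101, 0.995, 0.0]
wrist_force: [-0.5, 0.4, 0.0]
finger_gap: 0.064
grip_force: 0.0
```

```bash
cat >> h.py <<'E'
def eyes():
    for name,(c,W,hsv) in zip(("scene","top"),clouds()):
        x,y,z=W[...,0],W[...,1],W[...,2]; S=hsv[...,1]
        for ce,p in blobs((x>.3)&(x<.55)&(y>-.4)&(y<.3)&(z>.026)&(z<.068)&(S<110)&(hsv[...,2]>70),W,15):
            m,d,s=pca(p[:,:2]); print(name,ce.round(),len(p),"mean",p.mean(0).round(4),"mid",((p.min(0)+p.max(0))/2).round(4),"yaw",(np.degrees(np.arctan2(d[1],d[0]))%180-90).round(1))
E
python3 -c "
from h import *
eyes(); c=read_camera('scene'); cv2.imwrite('pics/s2.png',cv2.resize(c['image'][120:290,200:440],None,fx=3,fy=3))"
```

```text
scene [332. 174.] 80 mean [0.4272 0.1697 0.0485] mid [0.4264 0.1694 0.0463] yaw -6.8
scene [300. 206.] 85 mean [ 0.4187 -0.0144  0.0475] mid [ 0.417  -0.0108  0.0449] yaw 12.5
scene [280. 227.] 102 mean [ 0.4157 -0.12    0.0491] mid [ 0.4139 -0.1183  0.0453] yaw -11.0
top [256. 241.] 65 mean [0.4226 0.1667 0.0571] mid [0.4229 0.1675 0.0464] yaw -7.4
top [322. 246.] 59 mean [ 0.4141 -0.0128  0.0588] mid [ 0.4145 -0.0129  0.0593] yaw 13.2
```

View pics/s2.png

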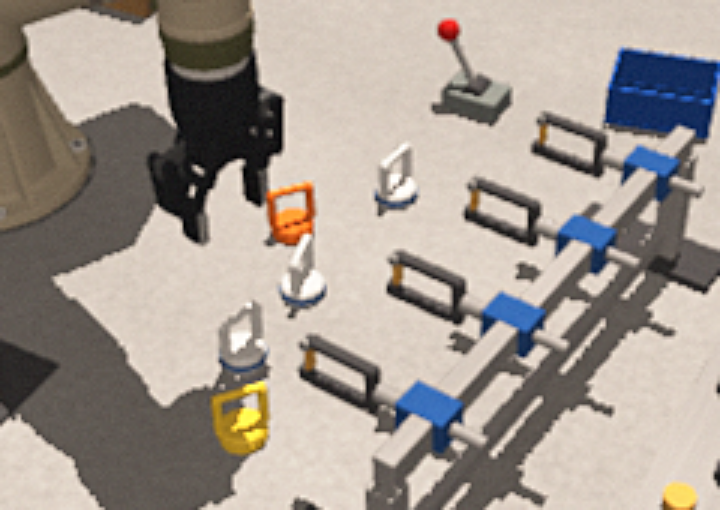

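The gripper hangs above the front-most white eye (crop (240,335)), and nothing has moved. I'll descend and close.

Call:
carry_out --moves '[{"tx": 0, "ty": 0, "tz": -4.5, "wx": 0, "wy": 0, "wz": 0.02, "claw": -0.5}, {"tx": 0, "ty": 0, "tz": -4.5, "wx": 0, "wy": 0, "wz": 0, "claw": -0.5}, {"tx": 0, "ty": 0, "tz": -3, "wx": 0, "wy": 0, "wz": 0, "claw": -0.5}, {"tx": 0, "ty": 0, "tz": -2.2, "wx": 0, "wy": 0, "wz": 0, "claw": -0.5}, {"tx": 0, "ty": 0, "tz": 0, "wx": 0, "wy": 0, "wz": 0, "claw": -0.5}, {"tx": 0, "ty": 0, "tz": 0, "wx": 0, "wy": 0, "wz": 0, "claw": 1}, {"tx": 0, "ty": 0, "tz": 0, "wx": 0, "wy": 0, "wz": 0, "claw": 1}, {"tx": 0, "ty": 0, "tz": 0, "wx": 0, "wy": 0, "wz": 0, "claw": 1}]' --newtons 60

```text
clock: 3.35
tcp_pos: [0.4136, -0.1204, 0.0204]
orientation: [0.001, 0.093, 0.996, -0.001]
wrist_force: [-1.2, -1.4, 3.8]
finger_gap: 0.0488
grip_force: 62.4
```

Call:
carry_out --moves '[{"tx": 0, "ty": 0, "tz": 0, "wx": 0, "wy": 0, "wz": 0, "claw": 1}, {"tx": 0, "ty": 0, "tz": 0, "wx": 0, "wy": 0, "wz": 0, "claw": 1}, {"tx": 0, "ty": 0, "tz": 0, "wx": 0, "wy": 0, "wz": 0, "claw": 1}]'

```text
clock: 3.72
tcp_pos: [0.4136, -0.1205, 0.0204]
orientation: [0.001, 0.093, 0.996, -0.001]
wrist_force: [-0.8, -1.1, 6.3]
finger_gap: 0.0494
grip_force: 62.7
```

Call:
carry_out --moves '[{"tx": 0, "ty": 0, "tz": 4.4, "wx": 0, "wy": 0, "wz": 0, "claw": 1}, {"tx": 0, "ty": 0, "tz": 4.4, "wx": 0, "wy": 0, "wz": 0, "claw": 1}, {"tx": 3, "ty": 0.9, "tz": 0.2, "wx": 0, "wy": 0, "wz": 0.019, "claw": 1}, {"tx": 3, "ty": 0.9, "tz": 0, "wx": 0, "wy": 0, "wz": 0.019, "claw": 1}, {"tx": 3, "ty": 0.8, "tz": 0, "wx": 0, "wy": 0, "wz": 0.019, "claw": 1}, {"tx": 2.9, "ty": 0.8, "tz": 0, "wx": 0, "wy": 0, "wz": 0.018, "claw": 1}, {"tx": 0, "ty": 0, "tz": 0, "wx": 0, "wy": 0, "wz": 0, "claw": 1}, {"tx": 0, "ty": 0, "tz": 0, "wx": 0, "wy": 0, "wz": 0, "claw": 1}]'

```text
clock: 4.72
tcp_pos: [0.5307, -0.0854, 0.1088]
orientation: [-0.001, 0.056, 0.998, 0.0]
wrist_force: [0.2, -0.6, -1.9]
finger_gap: 0.0488
grip_force: 63.1
```

```bash
python3 - <<'E'
from h import *
c=read_camera('scene'); im=c['image']; s=env.get_state(); print(np.round(s['tcp_pos'],4),np.round(s['wrist_force'],2))
u,v=map(int,proj(c,[.56,-.09,.13])); cv2.imwrite('pics/s3.png',cv2.resize(im[v-65:v+65,u-80:u+80],None,fx=5,fy=4.6,interpolation=cv2.INTER_CUBIC)); print(u,v)
W=pts(c); x,y,z=W[...,0],W[...,1],W[...,2]; h=cv2.cvtColor(im,cv2.COLOR_BGR2HSV)
for ce,p in blobs((h[...,1]<60)&(h[...,2]>130)&(x>.49)&(x<.58)&(y>-.14)&(y<-.04)&(z>.07)&(z<.16),W): print(ce,len(p),p.mean(0).round(4),p.min(0).round(4),p.max(0).round(4))
E
```

```text
[ 0.5305 -0.0856  0.1089] [-0.55 -0.1  -1.66]
330 215
[323.76397516 214.39130435] 161 [ 0.5363 -0.0812  0.1166] [ 0.5188 -0.1093  0.0996] [ 0.5526 -0.0592  0.1529]
```

View pics/s3.png

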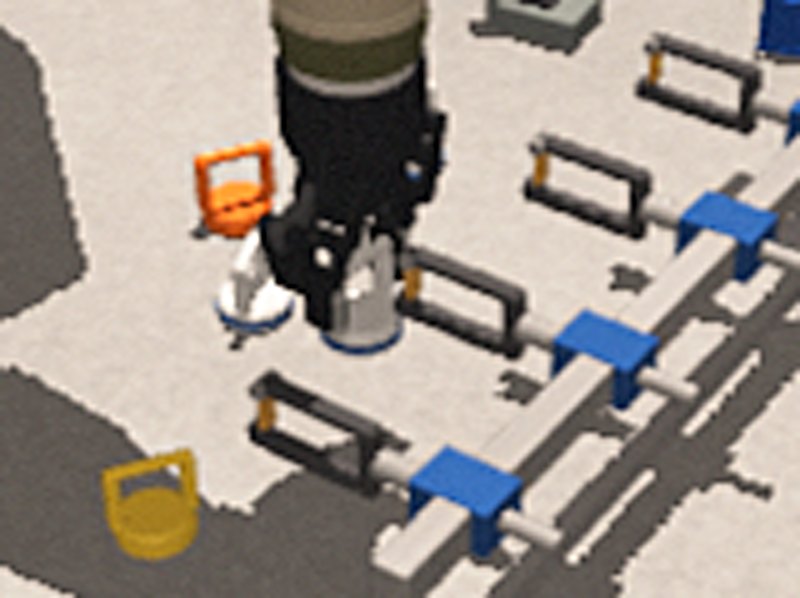

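The eye is held in front of hook C, level with the mouth (crop (355,290)), loop facing the gate. I'll push in and watch the force.

Call:
carry_out --moves '[{"tx": 1, "ty": -0.11, "tz": 0, "wx": 0, "wy": 0, "wz": 0, "claw": 1}, {"tx": 1, "ty": -0.11, "tz": 0, "wx": 0, "wy": 0, "wz": 0, "claw": 1}, {"tx": 1, "ty": -0.11, "tz": 0, "wx": 0, "wy": 0, "wz": 0, "claw": 1}, {"tx": 0.5, "ty": -0.06, "tz": 0, "wx": 0, "wy": 0, "wz": 0, "claw": 1}, {"tx": 0.5, "ty": -0.05, "tz": 0, "wx": 0, "wy": 0, "wz": 0, "claw": 1}, {"tx": 0.5, "ty": -0.06, "tz": 0, "wx": 0, "wy": 0, "wz": 0, "claw": 1}]'

```text
clock: 5.52
tcp_pos: [0.576, -0.0905, 0.1087]
orientation: [-0.001, 0.056, 0.998, 0.0]
wrist_force: [-4.0, 0.4, -3.6]
finger_gap: 0.049
grip_force: 63.0
```

Call:
carry_out --moves '[{"tx": 0.5, "ty": -0.06, "tz": 0, "wx": 0, "wy": 0, "wz": 0, "claw": 1}, {"tx": 0.5, "ty": -0.05, "tz": 0, "wx": 0, "wy": 0, "wz": 0, "claw": 1}, {"tx": 0.5, "ty": -0.06, "tz": 0, "wx": 0, "wy": 0, "wz": 0, "claw": 1}]'

```text
clock: 5.9
tcp_pos: [0.5932, -0.0927, 0.1095]
orientation: [0.001, 0.056, 0.998, -0.0]
wrist_force: [0.3, 0.1, -2.6]
finger_gap: 0.0491
grip_force: 63.0
```

Call:
carry_out --moves '[{"tx": 0.5, "ty": -0.06, "tz": 0, "wx": 0, "wy": 0, "wz": 0, "claw": 1}, {"tx": 0.5, "ty": -0.05, "tz": 0, "wx": 0, "wy": 0, "wz": 0, "claw": 1}, {"tx": 0.5, "ty": -0.06, "tz": 0, "wx": 0, "wy": 0, "wz": 0, "claw": 1}, {"tx": 0.2, "ty": -0.02, "tz": 0, "wx": 0, "wy": 0, "wz": 0, "claw": 1}, {"tx": 0, "ty": 0, "tz": 0, "wx": 0, "wy": 0, "wz": 0, "claw": 1}]'

```text
clock: 6.52
tcp_pos: [0.6089, -0.0944, 0.1093]
orientation: [-0.0, 0.056, 0.998, 0.0]
wrist_force: [-0.4, -0.5, -1.9]
finger_gap: 0.0488
grip_force: 63.0
```

Call:
carry_out --moves '[{"tx": -0.8, "ty": 0.09, "tz": -0.3, "wx": 0, "wy": 0, "wz": 0, "claw": 1}, {"tx": -0.8, "ty": 0.09, "tz": 0, "wx": 0, "wy": 0, "wz": 0, "claw": 1}, {"tx": -0.7, "ty": 0.08, "tz": 0, "wx": 0, "wy": 0, "wz": 0, "claw": 1}, {"tx": -0.6, "ty": 0.06, "tz": 0, "wx": 0, "wy": 0, "wz": 0, "claw": 1}, {"tx": -0.2, "ty": 0.02, "tz": 0, "wx": 0, "wy": 0, "wz": 0, "claw": 1}, {"tx": -0.2, "ty": 0.02, "tz": 0, "wx": 0, "wy": 0, "wz": 0, "claw": 1}]'

```text
clock: 7.28
tcp_pos: [0.5758, -0.0908, 0.1065]
orientation: [0.0, 0.056, 0.998, -0.0]
wrist_force: [-0.0, 0.2, -1.8]
finger_gap: 0.0495
grip_force: 63.0
```

Call:
carry_out --moves '[{"tx": -0.2, "ty": 0.02, "tz": 0, "wx": 0, "wy": 0, "wz": 0, "claw": 1}, {"tx": -0.2, "ty": 0.02, "tz": 0, "wx": 0, "wy": 0, "wz": 0, "claw": 1}]'

```text
clock: 7.52
tcp_pos: [0.5718, -0.0904, 0.1063]
orientation: [0.0, 0.056, 0.998, 0.0]
wrist_force: [0.8, 0.6, -1.0]
finger_gap: 0.0489
grip_force: 63.0
```

Call:
carry_out --moves '[{"tx": -0.2, "ty": 0.02, "tz": 0, "wx": 0, "wy": 0, "wz": 0, "claw": 1}, {"tx": -0.2, "ty": 0.02, "tz": 0, "wx": 0, "wy": 0, "wz": 0, "claw": 1}]'

```text
clock: 7.78
tcp_pos: [0.5702, -0.0903, 0.1067]
orientation: [0.002, 0.056, 0.998, -0.0]
wrist_force: [7.7, -0.7, -6.3]
finger_gap: 0.0489
grip_force: 62.8
```

Call:
carry_out --moves '[{"tx": -0.2, "ty": 0.02, "tz": 0, "wx": 0, "wy": 0, "wz": 0, "claw": 1}, {"tx": -0.2, "ty": 0.02, "tz": 0, "wx": 0, "wy": 0, "wz": 0, "claw": 1}, {"tx": -0.2, "ty": 0.02, "tz": 0, "wx": 0, "wy": 0, "wz": 0, "claw": 1}, {"tx": -0.2, "ty": 0.02, "tz": 0, "wx": 0, "wy": 0, "wz": 0, "claw": 1}]'

```text
clock: 8.28
tcp_pos: [0.563, -0.0895, 0.1067]
orientation: [0.003, 0.056, 0.998, 0.0]
wrist_force: [9.4, 0.2, -6.6]
finger_gap: 0.0492
grip_force: 63.0
```

```bash
cat >> h.py <<'E'
O={'A':(.6205,.1555),'B':(.606,.0315),'C':(.592,-.0926),'D':(.578,-.2165)}
U=np.array([.9938,-.1115,0])
def view(name,k,off=0.02,w=60,h=45):
    c=read_camera('scene'); u,v=map(int,proj(c,np.array([*O[k],.15])+off*U)); im=c['image'][v-h:v+h,u-w:u+w]
    cv2.imwrite(f'pics/{name}.png',cv2.resize(im,None,fx=6,fy=6,interpolation=cv2.INTER_CUBIC)); print(u-w,v-h)
def noses():
    """nose-centre x along hook axis relative to O, per hook, both cameras"""
    for n,(c,W,hsv) in zip(("scene","top"),clouds()):
        for k,o in O.items():
            d=W-np.array([*o,0]); a=d@U; b=d@np.array([.1115,.9938,0]); z=W[...,2]
            m=(abs(b)<.014)&(z>.163)&(z<.178)&(a>-.07)&(a<.06)&(hsv[...,1]<110)&(hsv[...,2]<110)
            yg=(abs(b)<.014)&(z>.12)&(z<.16)&(a>.03)&(a<.07)
            hh=hsv[yg]; hh=hh[hh[:,1]>90]
            print(n,k,m.sum(),"front",np.percentile(a[m],3).round(4),"back",np.percentile(a[m],97).round(4),"hues",np.histogram(hh[:,0],[0,10,20,40,85,100,130,180])[0])
E
python3 -c "
from h import *
noses(); view('s4','C')"
```

```text
scene A 61 front -0.0254 back 0.0393 hues [0 0 0 0 0 5 0]
scene B 71 front -0.0229 back 0.0397 hues [0 0 0 0 0 5 0]
scene C 76 front -0.022 back 0.0305 hues [ 0  3 12  0  0  5  0]
scene D 114 front -0.0274 back 0.0384 hues [0 0 0 0 0 7 0]
top A 127 front -0.0324 back 0.0341 hues [0 0 0 0 0 3 0]
top B 126 front -0.032 back 0.0354 hues [0 0 0 0 0 3 0]Traceback (most recent call last):
  File "<string>", line 3, in <module>
    noses(); view('s4','C')
    ~~~~~^^
  File "h.py", line 41, in noses
    print(n,k,m.sum(),"front",np.percentile(a[m],3).round(4),"back",np.percentile(a[m],97).round(4),"hues",np.histogram(hh[:,0],[0,10,20,40,85,100,130,180])[0])
                              ~~~~~~~~~~~~~^^^^^^^^
    return _quantile_unchecked(
        a, q, axis, out, overwrite_input, method, keepdims, weights)
    return _ureduce(a,
                    func=_quantile_ureduce_func,
    ...<5 lines>...
                    overwrite_input=overwrite_input,
                    method=method)
    r = func(a, **kwargs)
    result = _quantile(arr,
                       quantiles=q,
    ...<2 lines>...
                       out=out,
                       weights=wgt)
    slices_having_nans = np.isnan(arr[-1, ...])
                                  ~~~^^^^^^^^^
IndexError: index -1 is out of bounds for axis 0 with size 0
```

Call:
carry_out --moves '[{"tx": -0.2, "ty": 0.02, "tz": 0, "wx": 0, "wy": 0, "wz": 0, "claw": 1}, {"tx": 0, "ty": 0, "tz": 0, "wx": 0, "wy": 0, "wz": 0, "claw": 1}]'

```text
clock: 8.62
tcp_pos: [0.561, -0.0894, 0.1069]
orientation: [0.003, 0.056, 0.998, -0.0]
wrist_force: [9.6, 0.7, -6.6]
finger_gap: 0.049
grip_force: 63.0
```

Call:
carry_out --moves '[{"tx": 0.3, "ty": -0.03, "tz": 0, "wx": 0, "wy": 0, "wz": 0, "claw": 1}, {"tx": 0.3, "ty": -0.03, "tz": 0, "wx": 0, "wy": 0, "wz": 0, "claw": 1}, {"tx": 0, "ty": 0, "tz": -0.25, "wx": 0, "wy": 0, "wz": 0, "claw": 1}, {"tx": 0, "ty": 0, "tz": -0.25, "wx": 0, "wy": 0, "wz": 0, "claw": 1}, {"tx": 0, "ty": 0, "tz": 0, "wx": 0, "wy": 0, "wz": 0, "claw": 1}]'

```text
clock: 9.25
tcp_pos: [0.5633, -0.0895, 0.1009]
orientation: [-0.001, 0.056, 0.998, 0.0]
wrist_force: [0.0, -0.7, -1.8]
finger_gap: 0.0492
grip_force: 63.5
```

```bash
sed -i 's/            print(n,k,m.sum()/            if m.sum()>20: print(n,k,m.sum()/' h.py
python3 -c "
from h import *
noses(); view('s4','C')"
```

```text
scene A 60 front -0.0247 back 0.0393 hues [0 0 0 0 0 6 0]
scene B 69 front -0.0228 back 0.0386 hues [0 0 0 0 0 3 0]
scene C 77 front -0.0215 back 0.03 hues [ 0  0 14  2  3  7  0]
scene D 116 front -0.0266 back 0.0387 hues [0 0 0 0 0 6 0]
top A 131 front -0.0318 back 0.0348 hues [0 0 0 0 0 2 0]
top B 127 front -0.0322 back 0.0352 hues [0 0 0 0 0 4 0]
top D 147 front -0.0315 back 0.0342 hues [0 0 0 0 0 1 0]
287 171
```

View pics/s4.png

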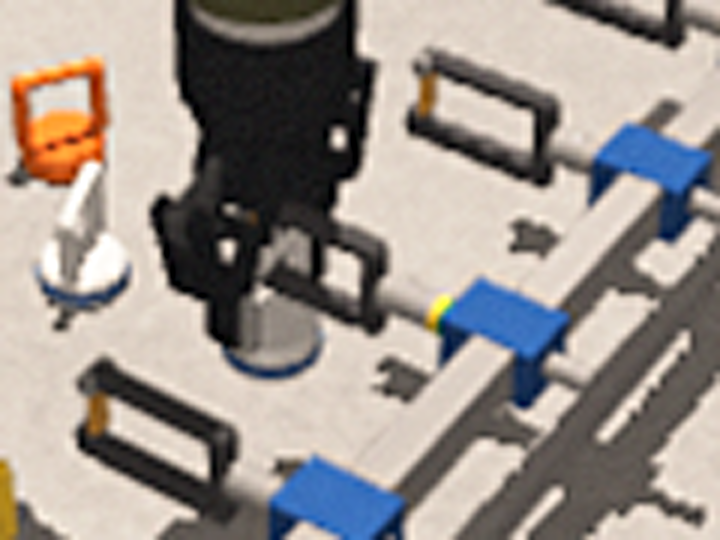

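The spindle of hook C shows yellow, then green next to the sleeve (crop (440,310)), so about 9 mm and no red. I'll release and lift away.

Call:
carry_out --moves '[{"tx": 0, "ty": 0, "tz": 0, "wx": 0, "wy": 0, "wz": 0, "claw": -0.45}, {"tx": 0, "ty": 0, "tz": 0, "wx": 0, "wy": 0, "wz": 0, "claw": -0.45}, {"tx": 0, "ty": 0, "tz": 0, "wx": 0, "wy": 0, "wz": 0, "claw": -0.45}, {"tx": 0, "ty": 0, "tz": 2, "wx": 0, "wy": 0, "wz": 0, "claw": -0.45}, {"tx": 0, "ty": 0, "tz": 3, "wx": 0, "wy": 0, "wz": 0, "claw": -0.45}, {"tx": 0, "ty": 0, "tz": 4, "wx": 0, "wy": 0, "wz": 0, "claw": -0.45}, {"tx": 0, "ty": 0, "tz": 3, "wx": 0, "wy": 0, "wz": 0, "claw": -0.45}]'

```text
clock: 10.28
tcp_pos: [0.5641, -0.0897, 0.2232]
orientation: [0.001, 0.056, 0.998, -0.0]
wrist_force: [0.5, -0.5, -0.0]
finger_gap: 0.0619
grip_force: 0.0
```

Call:
carry_out --moves '[{"tx": -2.5, "ty": 1.3, "tz": 0, "wx": 0, "wy": 0, "wz": 0.055, "claw": -0.45}, {"tx": -2.5, "ty": 1.3, "tz": 0, "wx": 0, "wy": 0, "wz": 0.055, "claw": -0.45}, {"tx": -2.5, "ty": 1.3, "tz": 0, "wx": 0, "wy": 0, "wz": 0.055, "claw": -0.45}, {"tx": -2.5, "ty": 1.3, "tz": 0, "wx": 0, "wy": 0, "wz": 0.055, "claw": -0.45}, {"tx": -2.4, "ty": 1.3, "tz": 0, "wx": 0, "wy": 0, "wz": 0.06, "claw": -0.45}, {"tx": -2.3, "ty": 1.2, "tz": 0, "wx": 0, "wy": 0, "wz": 0.06, "claw": -0.45}, {"tx": 0, "ty": 0, "tz": 0, "wx": 0, "wy": 0, "wz": 0, "claw": -0.45}]'

```text
clock: 11.15
tcp_pos: [0.4156, -0.0119, 0.2217]
orientation: [0.0, -0.114, 0.993, -0.0]
wrist_force: [0.9, 0.4, -0.4]
finger_gap: 0.062
grip_force: 0.0
```

```bash
python3 -c "
from h import *
noses(); eyes(); view('s5','C')"
```

```text
scene A 62 front -0.0254 back 0.0394 hues [0 0 0 0 0 6 0]
scene B 70 front -0.0217 back 0.0388 hues [0 0 0 0 0 5 0]
scene C 82 front -0.0331 back 0.0286 hues [ 0  0 13  2  3  5  0]
scene D 97 front -0.025 back 0.0391 hues [0 0 0 0 0 6 0]
top A 129 front -0.0321 back 0.0352 hues [0 0 0 0 0 3 0]
top B 127 front -0.0316 back 0.0356 hues [0 0 0 0 0 4 0]
top C 128 front -0.0409 back 0.0261 hues [ 0  0 18 10  0  2  0]
top D 134 front -0.032 back 0.0352 hues [0 0 0 0 0 0 0]
scene [332. 174.] 81 mean [0.4272 0.1698 0.0487] mid [0.4269 0.1705 0.0453] yaw -5.9
scene [300. 206.] 82 mean [ 0.4181 -0.0137  0.0476] mid [ 0.4178 -0.0116  0.0452] yaw 12.5
top [256. 241.] 65 mean [0.4226 0.1667 0.0573] mid [0.423  0.1674 0.0525] yaw -7.4
287 171
```

View pics/s5.png

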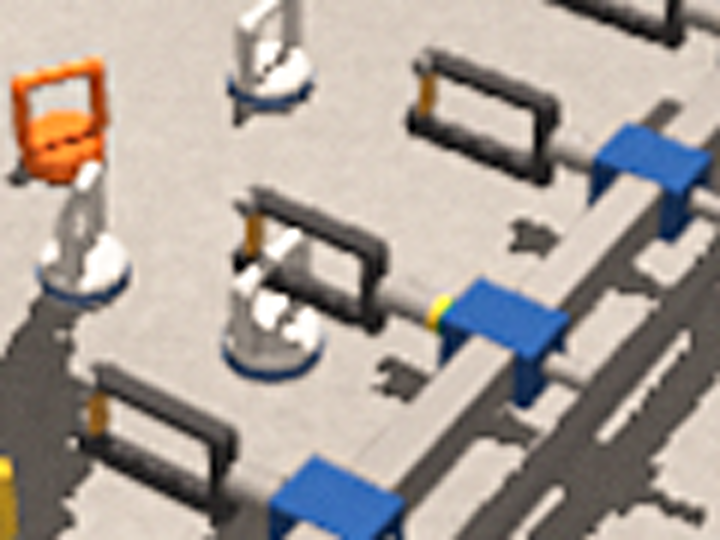

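Eye 1 hangs in hook C, gate shut (crop (250,230)), spindle 9 mm. Next is the middle eye.

Call:
carry_out --moves '[{"tx": 0, "ty": -0.1, "tz": -5, "wx": 0, "wy": 0, "wz": 0, "claw": -0.45}, {"tx": 0, "ty": 0, "tz": -5, "wx": 0, "wy": 0, "wz": 0, "claw": -0.45}, {"tx": 0, "ty": 0, "tz": -4, "wx": 0, "wy": 0, "wz": 0, "claw": -0.45}, {"tx": 0, "ty": 0, "tz": -4, "wx": 0, "wy": 0, "wz": 0, "claw": -0.45}, {"tx": 0, "ty": 0, "tz": -2, "wx": 0, "wy": 0, "wz": 0, "claw": -0.45}, {"tx": 0, "ty": 0, "tz": 0, "wx": 0, "wy": 0, "wz": 0, "claw": -0.45}]'

```text
clock: 12.15
tcp_pos: [0.4157, -0.0136, 0.0198]
orientation: [-0.002, -0.113, 0.994, 0.001]
wrist_force: [-0.6, 0.3, 0.4]
finger_gap: 0.0621
grip_force: 0.0
```

Call:
carry_out --moves '[{"tx": 0, "ty": 0, "tz": 0, "wx": 0, "wy": 0, "wz": 0, "claw": 1}, {"tx": 0, "ty": 0, "tz": 0, "wx": 0, "wy": 0, "wz": 0, "claw": 1}, {"tx": 0, "ty": 0, "tz": 0, "wx": 0, "wy": 0, "wz": 0, "claw": 1}, {"tx": 0, "ty": 0, "tz": 0, "wx": 0, "wy": 0, "wz": 0, "claw": 1}, {"tx": 0, "ty": 0, "tz": 0, "wx": 0, "wy": 0, "wz": 0, "claw": 1}]'

```text
clock: 12.78
tcp_pos: [0.4172, -0.0137, 0.0218]
orientation: [0.001, -0.114, 0.994, -0.0]
wrist_force: [-1.0, 0.4, 3.3]
finger_gap: 0.0491
grip_force: 62.4
```

Call:
carry_out --moves '[{"tx": 0, "ty": 0, "tz": 4.5, "wx": 0, "wy": 0, "wz": 0, "claw": 1}, {"tx": 0, "ty": 0, "tz": 4.5, "wx": 0, "wy": 0, "wz": 0, "claw": 1}, {"tx": 3.3, "ty": 1.3, "tz": 0, "wx": 0, "wy": 0, "wz": -0.085, "claw": 1}, {"tx": 3.3, "ty": 1.3, "tz": 0, "wx": 0, "wy": 0, "wz": -0.085, "claw": 1}, {"tx": 3.3, "ty": 1.3, "tz": 0, "wx": 0, "wy": 0, "wz": -0.085, "claw": 1}, {"tx": 3.2, "ty": 1.3, "tz": 0, "wx": 0, "wy": 0, "wz": -0.085, "claw": 1}, {"tx": 0, "ty": 0, "tz": 0, "wx": 0, "wy": 0, "wz": 0, "claw": 1}, {"tx": 0, "ty": 0, "tz": 0, "wx": 0, "wy": 0, "wz": 0, "claw": 1}]'

```text
clock: 13.78
tcp_pos: [0.5466, 0.0385, 0.1106]
orientation: [-0.001, 0.055, 0.998, -0.0]
wrist_force: [-0.1, -1.3, -1.8]
finger_gap: 0.0491
grip_force: 63.1
```

Call:
carry_out --moves '[{"tx": 1, "ty": -0.11, "tz": 0, "wx": 0, "wy": 0, "wz": 0, "claw": 1}, {"tx": 1, "ty": -0.11, "tz": 0, "wx": 0, "wy": 0, "wz": 0, "claw": 1}, {"tx": 0.8, "ty": -0.09, "tz": 0, "wx": 0, "wy": 0, "wz": 0, "claw": 1}, {"tx": 0.5, "ty": -0.06, "tz": 0, "wx": 0, "wy": 0, "wz": 0, "claw": 1}, {"tx": 0.5, "ty": -0.05, "tz": 0, "wx": 0, "wy": 0, "wz": 0, "claw": 1}, {"tx": 0.5, "ty": -0.06, "tz": 0, "wx": 0, "wy": 0, "wz": 0, "claw": 1}]'

```text
clock: 14.52
tcp_pos: [0.5898, 0.0338, 0.1107]
orientation: [-0.001, 0.056, 0.998, 0.0]
wrist_force: [-5.6, 0.4, -2.7]
finger_gap: 0.049
grip_force: 63.1
```

Call:
carry_out --moves '[{"tx": 0.5, "ty": -0.06, "tz": 0, "wx": 0, "wy": 0, "wz": 0, "claw": 1}, {"tx": 0.5, "ty": -0.05, "tz": 0, "wx": 0, "wy": 0, "wz": 0, "claw": 1}, {"tx": 0.5, "ty": -0.06, "tz": 0, "wx": 0, "wy": 0, "wz": 0, "claw": 1}]'

```text
clock: 14.9
tcp_pos: [0.6065, 0.0319, 0.1111]
orientation: [0.0, 0.056, 0.998, 0.0]
wrist_force: [-0.3, 0.1, -5.3]
finger_gap: 0.049
grip_force: 62.8
```

Call:
carry_out --moves '[{"tx": 0.5, "ty": -0.06, "tz": 0, "wx": 0, "wy": 0, "wz": 0, "claw": 1}, {"tx": 0.5, "ty": -0.05, "tz": 0, "wx": 0, "wy": 0, "wz": 0, "claw": 1}, {"tx": 0.5, "ty": -0.06, "tz": 0, "wx": 0, "wy": 0, "wz": 0, "claw": 1}, {"tx": 0.3, "ty": -0.03, "tz": 0, "wx": 0, "wy": 0, "wz": 0, "claw": 1}, {"tx": 0, "ty": 0, "tz": 0, "wx": 0, "wy": 0, "wz": 0, "claw": 1}]'

```text
clock: 15.52
tcp_pos: [0.6241, 0.0299, 0.1113]
orientation: [0.0, 0.056, 0.998, 0.0]
wrist_force: [-0.1, -0.3, -1.8]
finger_gap: 0.0489
grip_force: 63.0
```

Call:
carry_out --moves '[{"tx": -0.8, "ty": 0.09, "tz": -0.4, "wx": 0, "wy": 0, "wz": 0, "claw": 1}, {"tx": -0.8, "ty": 0.09, "tz": 0, "wx": 0, "wy": 0, "wz": 0, "claw": 1}, {"tx": -0.8, "ty": 0.09, "tz": 0, "wx": 0, "wy": 0, "wz": 0, "claw": 1}, {"tx": -0.7, "ty": 0.08, "tz": 0, "wx": 0, "wy": 0, "wz": 0, "claw": 1}, {"tx": -0.2, "ty": 0.02, "tz": 0, "wx": 0, "wy": 0, "wz": 0, "claw": 1}, {"tx": -0.2, "ty": 0.02, "tz": 0, "wx": 0, "wy": 0, "wz": 0, "claw": 1}, {"tx": -0.2, "ty": 0.02, "tz": 0, "wx": 0, "wy": 0, "wz": 0, "claw": 1}]'

```text
clock: 16.4
tcp_pos: [0.5873, 0.034, 0.1075]
orientation: [0.001, 0.056, 0.998, 0.0]
wrist_force: [4.7, 0.9, -2.6]
finger_gap: 0.0488
grip_force: 63.1
```

Call:
carry_out --moves '[{"tx": -0.2, "ty": 0.02, "tz": 0, "wx": 0, "wy": 0, "wz": 0, "claw": 1}, {"tx": -0.2, "ty": 0.02, "tz": 0, "wx": 0, "wy": 0, "wz": 0, "claw": 1}]'

```text
clock: 16.65
tcp_pos: [0.5856, 0.0341, 0.1077]
orientation: [0.003, 0.056, 0.998, 0.0]
wrist_force: [7.2, -0.9, -4.9]
finger_gap: 0.0488
grip_force: 62.8
```

Call:
carry_out --moves '[{"tx": -0.2, "ty": 0.02, "tz": 0, "wx": 0, "wy": 0, "wz": 0, "claw": 1}, {"tx": -0.2, "ty": 0.02, "tz": 0, "wx": 0, "wy": 0, "wz": 0, "claw": 1}]'

```text
clock: 16.9
tcp_pos: [0.582, 0.0345, 0.1077]
orientation: [0.003, 0.056, 0.998, 0.0]
wrist_force: [7.8, 0.1, -7.2]
finger_gap: 0.0492
grip_force: 62.9
```

Call:
carry_out --moves '[{"tx": -0.2, "ty": 0.02, "tz": 0, "wx": 0, "wy": 0, "wz": 0, "claw": 1}, {"tx": -0.2, "ty": 0.02, "tz": 0, "wx": 0, "wy": 0, "wz": 0, "claw": 1}, {"tx": -0.2, "ty": 0.02, "tz": 0, "wx": 0, "wy": 0, "wz": 0, "claw": 1}, {"tx": 0, "ty": 0, "tz": 0, "wx": 0, "wy": 0, "wz": 0, "claw": 1}]'

```text
clock: 17.4
tcp_pos: [0.5763, 0.0351, 0.1079]
orientation: [0.003, 0.056, 0.998, 0.0]
wrist_force: [7.8, -0.2, -6.1]
finger_gap: 0.0489
grip_force: 63.0
```

Call:
carry_out --moves '[{"tx": 0.3, "ty": -0.03, "tz": 0, "wx": 0, "wy": 0, "wz": 0, "claw": 1}, {"tx": 0.3, "ty": -0.03, "tz": 0, "wx": 0, "wy": 0, "wz": 0, "claw": 1}, {"tx": 0, "ty": 0, "tz": -0.25, "wx": 0, "wy": 0, "wz": 0, "claw": 1}, {"tx": 0, "ty": 0, "tz": -0.25, "wx": 0, "wy": 0, "wz": 0, "claw": 1}, {"tx": 0, "ty": 0, "tz": 0, "wx": 0, "wy": 0, "wz": 0, "claw": 1}]'

```text
clock: 18.02
tcp_pos: [0.5782, 0.0349, 0.1019]
orientation: [-0.001, 0.056, 0.998, 0.0]
wrist_force: [0.4, 0.3, -1.9]
finger_gap: 0.0494
grip_force: 63.5
```

```bash
python3 -c "
from h import *
noses()"
```

```text
scene A 62 front -0.0249 back 0.0394 hues [0 0 0 0 0 6 0]
scene B 66 front -0.0345 back 0.0278 hues [ 0  1 12  4  1  3  0]
scene C 98 front -0.0354 back 0.0281 hues [ 0  0 13  2  3  4  0]
scene D 112 front -0.0229 back 0.0396 hues [0 0 0 0 0 6 0]
top A 129 front -0.0318 back 0.0355 hues [0 0 0 0 0 4 0]
top C 143 front -0.0421 back 0.0258 hues [ 0  0 18 11  0  1  0]
top D 136 front -0.0316 back 0.0355 hues [0 0 0 0 0 2 0]
```

Call:
carry_out --moves '[{"tx": 0, "ty": 0, "tz": 0, "wx": 0, "wy": 0, "wz": 0, "claw": -0.45}, {"tx": 0, "ty": 0, "tz": 0, "wx": 0, "wy": 0, "wz": 0, "claw": -0.45}, {"tx": 0, "ty": 0, "tz": 0, "wx": 0, "wy": 0, "wz": 0, "claw": -0.45}, {"tx": 0, "ty": 0, "tz": 2, "wx": 0, "wy": 0, "wz": 0, "claw": -0.45}, {"tx": 0, "ty": 0, "tz": 3, "wx": 0, "wy": 0, "wz": 0, "claw": -0.45}, {"tx": 0, "ty": 0, "tz": 4, "wx": 0, "wy": 0, "wz": 0, "claw": -0.45}, {"tx": 0, "ty": 0, "tz": 3, "wx": 0, "wy": 0, "wz": 0, "claw": -0.45}]'

```text
clock: 19.0
tcp_pos: [0.5791, 0.0348, 0.2242]
orientation: [0.001, 0.056, 0.998, 0.0]
wrist_force: [0.0, 0.0, 0.2]
finger_gap: 0.0618
grip_force: 0.0
```

Call:
carry_out --moves '[{"tx": -3, "ty": 2.6, "tz": 0, "wx": 0, "wy": 0, "wz": 0, "claw": -0.45}, {"tx": -3, "ty": 2.6, "tz": 0, "wx": 0, "wy": 0, "wz": 0, "claw": -0.45}, {"tx": -3, "ty": 2.6, "tz": 0, "wx": 0, "wy": 0, "wz": 0, "claw": -0.45}, {"tx": -3, "ty": 2.7, "tz": 0, "wx": 0, "wy": 0, "wz": 0, "claw": -0.45}, {"tx": -3.3, "ty": 2.8, "tz": 0, "wx": 0, "wy": 0, "wz": 0, "claw": -0.45}, {"tx": 0, "ty": 0, "tz": 0, "wx": 0, "wy": 0, "wz": 0, "claw": -0.45}]'

```text
clock: 19.75
tcp_pos: [0.4237, 0.1691, 0.2228]
orientation: [-0.0, 0.054, 0.999, 0.0]
wrist_force: [1.4, 0.6, 0.7]
finger_gap: 0.0619
grip_force: 0.0
```

```bash
python3 -c "
from h import *
noses(); eyes(); view('s6','B')"
```

```text
scene A 60 front -0.0245 back 0.0385 hues [0 0 0 0 0 6 0]
scene B 75 front -0.036 back 0.0281 hues [ 0  1 11  5  1  6  0]
scene C 86 front -0.0381 back 0.0293 hues [ 0  0 13  2  3  7  0]
scene D 109 front -0.0267 back 0.0392 hues [0 0 0 0 0 4 0]
top A 130 front -0.0322 back 0.0346 hues [0 0 0 0 0 2 0]
top B 126 front -0.0415 back 0.025 hues [ 0  0 14 15  0  1  0]
top C 127 front -0.041 back 0.0255 hues [ 0  0 18 11  0  5  0]
top D 135 front -0.0314 back 0.0344 hues [0 0 0 0 0 2 0]
scene [332. 174.] 80 mean [0.4269 0.17   0.0485] mid [0.4264 0.1702 0.0453] yaw -6.9
312 146
```

View pics/s6.png

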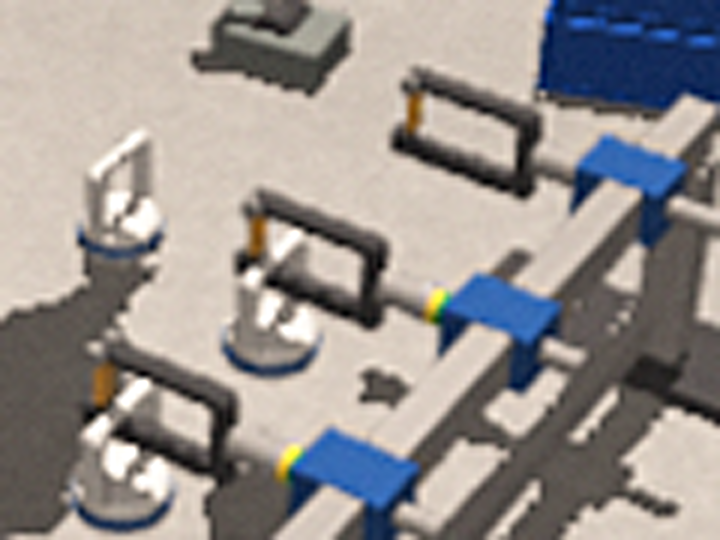

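Both eyes hang inside shut gates with green showing (crop (440,305) and (290,462)). The last eye is untouched at crop (120,195).

Call:
carry_out --moves '[{"tx": 0.1, "ty": -0.1, "tz": -5, "wx": 0, "wy": 0, "wz": 0, "claw": -0.45}, {"tx": 0, "ty": 0, "tz": -5, "wx": 0, "wy": 0, "wz": 0, "claw": -0.45}, {"tx": 0, "ty": 0, "tz": -4, "wx": 0, "wy": 0, "wz": 0, "claw": -0.45}, {"tx": 0, "ty": 0, "tz": -4, "wx": 0, "wy": 0, "wz": 0, "claw": -0.45}, {"tx": 0, "ty": 0, "tz": -2.2, "wx": 0, "wy": 0, "wz": 0, "claw": -0.45}, {"tx": 0, "ty": 0, "tz": 0, "wx": 0, "wy": 0, "wz": 0, "claw": -0.45}]'

```text
clock: 20.75
tcp_pos: [0.4257, 0.1659, 0.0186]
orientation: [-0.002, 0.057, 0.998, -0.001]
wrist_force: [-0.5, -0.7, -0.5]
finger_gap: 0.0619
grip_force: 0.0
```

Call:
carry_out --moves '[{"tx": 0, "ty": 0, "tz": 0, "wx": 0, "wy": 0, "wz": 0, "claw": 1}, {"tx": 0, "ty": 0, "tz": 0, "wx": 0, "wy": 0, "wz": 0, "claw": 1}, {"tx": 0, "ty": 0, "tz": 0, "wx": 0, "wy": 0, "wz": 0, "claw": 1}, {"tx": 0, "ty": 0, "tz": 0, "wx": 0, "wy": 0, "wz": 0, "claw": 1}, {"tx": 0, "ty": 0, "tz": 0, "wx": 0, "wy": 0, "wz": 0, "claw": 1}]'

```text
clock: 21.38
tcp_pos: [0.4273, 0.1669, 0.0209]
orientation: [0.001, 0.056, 0.998, 0.0]
wrist_force: [-0.7, -0.1, 3.1]
finger_gap: 0.0495
grip_force: 62.3
```

Call:
carry_out --moves '[{"tx": 0, "ty": 0, "tz": 4.5, "wx": 0, "wy": 0, "wz": 0, "claw": 1}, {"tx": 0, "ty": 0, "tz": 4.5, "wx": 0, "wy": 0, "wz": 0, "claw": 1}, {"tx": 3.4, "ty": -0.1, "tz": 0, "wx": 0, "wy": 0, "wz": 0, "claw": 1}, {"tx": 3.4, "ty": -0.1, "tz": 0, "wx": 0, "wy": 0, "wz": 0, "claw": 1}, {"tx": 3.4, "ty": -0.1, "tz": 0, "wx": 0, "wy": 0, "wz": 0, "claw": 1}, {"tx": 3.3, "ty": -0.1, "tz": 0, "wx": 0, "wy": 0, "wz": 0, "claw": 1}, {"tx": 0, "ty": 0, "tz": 0, "wx": 0, "wy": 0, "wz": 0, "claw": 1}, {"tx": 0, "ty": 0, "tz": 0, "wx": 0, "wy": 0, "wz": 0, "claw": 1}]'

```text
clock: 22.38
tcp_pos: [0.5606, 0.1628, 0.1096]
orientation: [-0.001, 0.056, 0.998, -0.0]
wrist_force: [-0.1, 0.0, -1.1]
finger_gap: 0.0488
grip_force: 63.1
```

Call:
carry_out --moves '[{"tx": 1, "ty": -0.12, "tz": 0, "wx": 0, "wy": 0, "wz": 0, "claw": 1}, {"tx": 1, "ty": -0.12, "tz": 0, "wx": 0, "wy": 0, "wz": 0, "claw": 1}, {"tx": 0.8, "ty": -0.1, "tz": 0, "wx": 0, "wy": 0, "wz": 0, "claw": 1}, {"tx": 0.5, "ty": -0.06, "tz": 0, "wx": 0, "wy": 0, "wz": 0, "claw": 1}, {"tx": 0.5, "ty": -0.05, "tz": 0, "wx": 0, "wy": 0, "wz": 0, "claw": 1}, {"tx": 0.5, "ty": -0.06, "tz": 0, "wx": 0, "wy": 0, "wz": 0, "claw": 1}]'

```text
clock: 23.12
tcp_pos: [0.6038, 0.1577, 0.1097]
orientation: [-0.001, 0.056, 0.998, -0.0]
wrist_force: [-4.7, -0.5, -2.4]
finger_gap: 0.0489
grip_force: 63.1
```

Call:
carry_out --moves '[{"tx": 0.5, "ty": -0.06, "tz": 0, "wx": 0, "wy": 0, "wz": 0, "claw": 1}, {"tx": 0.5, "ty": -0.05, "tz": 0, "wx": 0, "wy": 0, "wz": 0, "claw": 1}, {"tx": 0.5, "ty": -0.06, "tz": 0, "wx": 0, "wy": 0, "wz": 0, "claw": 1}]'

```text
clock: 23.5
tcp_pos: [0.6202, 0.1559, 0.11]
orientation: [0.0, 0.056, 0.998, -0.0]
wrist_force: [-2.4, 1.0, -5.2]
finger_gap: 0.0491
grip_force: 62.8
```

Call:
carry_out --moves '[{"tx": 0.5, "ty": -0.06, "tz": 0, "wx": 0, "wy": 0, "wz": 0, "claw": 1}, {"tx": 0.5, "ty": -0.05, "tz": 0, "wx": 0, "wy": 0, "wz": 0, "claw": 1}, {"tx": 0.5, "ty": -0.06, "tz": 0, "wx": 0, "wy": 0, "wz": 0, "claw": 1}, {"tx": 0.3, "ty": -0.03, "tz": 0, "wx": 0, "wy": 0, "wz": 0, "claw": 1}, {"tx": 0, "ty": 0, "tz": 0, "wx": 0, "wy": 0, "wz": 0, "claw": 1}]'

```text
clock: 24.12
tcp_pos: [0.6381, 0.154, 0.1104]
orientation: [0.0, 0.056, 0.998, 0.0]
wrist_force: [-0.3, 0.4, -1.8]
finger_gap: 0.0495
grip_force: 63.0
```

Call:
carry_out --moves '[{"tx": -0.8, "ty": 0.09, "tz": -0.4, "wx": 0, "wy": 0, "wz": 0, "claw": 1}, {"tx": -0.8, "ty": 0.09, "tz": 0, "wx": 0, "wy": 0, "wz": 0, "claw": 1}, {"tx": -0.8, "ty": 0.09, "tz": 0, "wx": 0, "wy": 0, "wz": 0, "claw": 1}, {"tx": -0.7, "ty": 0.08, "tz": 0, "wx": 0, "wy": 0, "wz": 0, "claw": 1}, {"tx": -0.2, "ty": 0.02, "tz": 0, "wx": 0, "wy": 0, "wz": 0, "claw": 1}, {"tx": -0.2, "ty": 0.02, "tz": 0, "wx": 0, "wy": 0, "wz": 0, "claw": 1}, {"tx": -0.2, "ty": 0.02, "tz": 0, "wx": 0, "wy": 0, "wz": 0, "claw": 1}]'

```text
clock: 25.0
tcp_pos: [0.6027, 0.158, 0.1067]
orientation: [0.002, 0.056, 0.998, 0.0]
wrist_force: [7.5, -0.5, -4.5]
finger_gap: 0.049
grip_force: 63.0
```

Call:
carry_out --moves '[{"tx": -0.2, "ty": 0.02, "tz": 0, "wx": 0, "wy": 0, "wz": 0, "claw": 1}, {"tx": -0.2, "ty": 0.02, "tz": 0, "wx": 0, "wy": 0, "wz": 0, "claw": 1}]'

```text
clock: 25.25
tcp_pos: [0.5998, 0.1583, 0.1067]
orientation: [0.003, 0.056, 0.998, 0.0]
wrist_force: [8.0, 0.1, -5.3]
finger_gap: 0.0494
grip_force: 62.9
```

Call:
carry_out --moves '[{"tx": -0.2, "ty": 0.02, "tz": 0, "wx": 0, "wy": 0, "wz": 0, "claw": 1}, {"tx": -0.2, "ty": 0.02, "tz": 0, "wx": 0, "wy": 0, "wz": 0, "claw": 1}]'

```text
clock: 25.5
tcp_pos: [0.5962, 0.1588, 0.1068]
orientation: [0.003, 0.056, 0.998, 0.0]
wrist_force: [9.0, -0.8, -5.8]
finger_gap: 0.0491
grip_force: 62.9
```

Call:
carry_out --moves '[{"tx": -0.2, "ty": 0.02, "tz": 0, "wx": 0, "wy": 0, "wz": 0, "claw": 1}, {"tx": -0.2, "ty": 0.02, "tz": 0, "wx": 0, "wy": 0, "wz": 0, "claw": 1}, {"tx": 0, "ty": 0, "tz": 0, "wx": 0, "wy": 0, "wz": 0, "claw": 1}]'

```text
clock: 25.88
tcp_pos: [0.5923, 0.1591, 0.1069]
orientation: [0.003, 0.056, 0.998, 0.0]
wrist_force: [9.2, -0.9, -5.7]
finger_gap: 0.0488
grip_force: 63.0
```

Call:
carry_out --moves '[{"tx": 0.3, "ty": -0.03, "tz": 0, "wx": 0, "wy": 0, "wz": 0, "claw": 1}, {"tx": 0.3, "ty": -0.03, "tz": 0, "wx": 0, "wy": 0, "wz": 0, "claw": 1}, {"tx": 0, "ty": 0, "tz": -0.25, "wx": 0, "wy": 0, "wz": 0, "claw": 1}, {"tx": 0, "ty": 0, "tz": -0.25, "wx": 0, "wy": 0, "wz": 0, "claw": 1}, {"tx": 0, "ty": 0, "tz": 0, "wx": 0, "wy": 0, "wz": 0, "claw": 1}]'

```text
clock: 26.5
tcp_pos: [0.5942, 0.1587, 0.1009]
orientation: [-0.001, 0.056, 0.998, -0.0]
wrist_force: [-0.1, -0.2, -1.4]
finger_gap: 0.0491
grip_force: 63.4
```

```bash
python3 -c "
from h import *
noses()"
```

```text
scene A 57 front -0.0351 back 0.0289 hues [ 0  1 11  4  1  4  0]
scene B 93 front -0.038 back 0.0278 hues [ 0  3 10  5  1  6  0]
scene C 86 front -0.0354 back 0.0292 hues [ 0  1 12  2  3  5  0]
scene D 122 front -0.0261 back 0.0392 hues [0 0 0 0 0 8 0]
top B 141 front -0.043 back 0.0248 hues [ 0  0 14 15  0  1  0]
top C 124 front -0.0416 back 0.0261 hues [ 0  0 17 12  0  5  0]
top D 132 front -0.031 back 0.0356 hues [0 0 0 0 0 2 0]
```

Call:
carry_out --moves '[{"tx": 0, "ty": 0, "tz": 0, "wx": 0, "wy": 0, "wz": 0, "claw": -0.45}, {"tx": 0, "ty": 0, "tz": 0, "wx": 0, "wy": 0, "wz": 0, "claw": -0.45}, {"tx": 0, "ty": 0, "tz": 0, "wx": 0, "wy": 0, "wz": 0, "claw": -0.45}, {"tx": 0, "ty": 0, "tz": 2, "wx": 0, "wy": 0, "wz": 0, "claw": -0.45}, {"tx": 0, "ty": 0, "tz": 3, "wx": 0, "wy": 0, "wz": 0, "claw": -0.45}, {"tx": 0, "ty": 0, "tz": 4, "wx": 0, "wy": 0, "wz": 0, "claw": -0.45}, {"tx": 0, "ty": 0, "tz": 3, "wx": 0, "wy": 0, "wz": 0, "claw": -0.45}]'

```text
clock: 27.48
tcp_pos: [0.5951, 0.1588, 0.2233]
orientation: [0.001, 0.056, 0.998, 0.0]
wrist_force: [0.9, -0.5, -0.2]
finger_gap: 0.0621
grip_force: 0.0
```

Call:
carry_out --moves '[{"tx": -3.5, "ty": 0.5, "tz": 0, "wx": 0, "wy": 0, "wz": 0, "claw": 1}, {"tx": -4, "ty": 0.5, "tz": 0, "wx": 0, "wy": 0, "wz": 0, "claw": 1}, {"tx": -4, "ty": 1, "tz": 0, "wx": 0, "wy": 0, "wz": 0, "claw": 1}, {"tx": -4, "ty": 2, "tz": 0, "wx": 0, "wy": 0, "wz": 0, "claw": 1}, {"tx": -4, "ty": 3, "tz": 0, "wx": 0, "wy": 0, "wz": 0, "claw": 1}, {"tx": -3, "ty": 3, "tz": 0, "wx": 0, "wy": 0, "wz": 0, "claw": 1}, {"tx": 0, "ty": 0, "tz": 0, "wx": 0, "wy": 0, "wz": 0, "claw": 1}]'

```text
clock: 28.35
tcp_pos: [0.3678, 0.26, 0.2218]
orientation: [0.0, 0.054, 0.999, 0.0]
wrist_force: [-0.0, 0.6, 0.7]
finger_gap: 0.0001
grip_force: 0.0
```

```bash
python3 - <<'E'
from h import *
noses(); view('s7','A')
for n,(c,W,hsv) in zip(("scene","top"),clouds()):
    x,y,z=W[...,0],W[...,1],W[...,2]; H,S,V=[hsv[...,i] for i in range(3)]
    for ce,p in blobs(((H<6)|(H>174))&(S>150)&(x>.2)&(x<.6)&(y>.25)&(y<.45)&(z>.06),W): print(n,"ball",len(p),p.mean(0).round(4),p.min(0).round(4),p.max(0).round(4))
    m=(x>.33)&(x<.52)&(y>.28)&(y<.45)&(z>.018)&(z<.033)
    p=W[m]; r=cv2.minAreaRect((p[:,:2]*1000).astype(np.float32)); print(n,"block",len(p),r, np.median(p[:,2]))
E
```

```text
scene A 63 front -0.0376 back 0.028 hues [ 0  1 12  3  1  3  0]
scene B 81 front -0.0356 back 0.0285 hues [ 0  2 10  5  1  2  0]
scene C 85 front -0.0345 back 0.0279 hues [ 0  0 12  3  3  6  0]
scene D 102 front -0.0238 back 0.0388 hues [0 0 0 0 0 7 0]
top A 126 front -0.0388 back 0.0245 hues [ 0  0 13 13  1  0  0]
top B 125 front -0.0405 back 0.0252 hues [ 0  0 14 14  0  1  0]
top C 127 front -0.0413 back 0.0258 hues [ 0  0 17 11  0  3  0]
top D 129 front -0.0313 back 0.0358 hues [0 0 0 0 0 1 0]
334 123
scene ball 37 [0.3906 0.3641 0.0989] [0.3761 0.3524 0.0862] [0.4006 0.3785 0.1088]
scene block 167 ((429.0583190917969, 370.884033203125), (62.31957244873047, 70.60128784179688), 87.1399917602539) 0.02642244644198055
top block 129 ((439.2484130859375, 358.57562255859375), (34.38268280029297, 38.475135803222656), 87.95599365234375) 0.02626327403868589
```

View pics/s7.png

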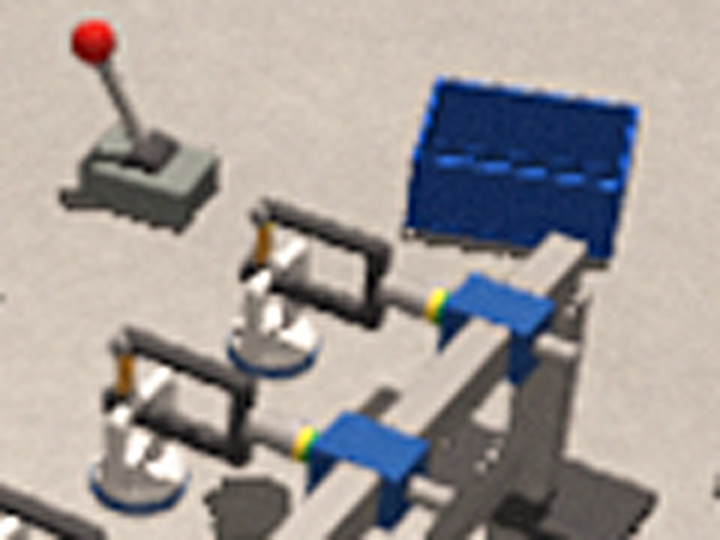

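All three eyes hang proved with yellow and green (crop (437,303), (305,440)) and no red. Next is the lever, ball at about (0.387, 0.367, 0.092).

Call:
carry_out --moves '[{"tx": -1, "ty": 3.6, "tz": 0, "wx": 0, "wy": 0, "wz": 0, "claw": 1}, {"tx": -1, "ty": 3.6, "tz": 0, "wx": 0, "wy": 0, "wz": 0, "claw": 1}, {"tx": -1, "ty": 3.6, "tz": 0, "wx": 0, "wy": 0, "wz": 0, "claw": 1}, {"tx": 0, "ty": 0, "tz": -4.5, "wx": 0, "wy": 0, "wz": 0, "claw": 1}, {"tx": 0, "ty": 0, "tz": -5, "wx": 0, "wy": 0, "wz": 0, "claw": 1}, {"tx": 0, "ty": 0, "tz": -4.5, "wx": 0, "wy": 0, "wz": 0, "claw": 1}, {"tx": 0, "ty": 0, "tz": 0, "wx": 0, "wy": 0, "wz": 0, "claw": 1}]'

```text
clock: 29.48
tcp_pos: [0.338, 0.3642, 0.0781]
orientation: [-0.003, 0.057, 0.998, -0.003]
wrist_force: [-1.2, 0.1, -0.5]
finger_gap: -0.0002
grip_force: 0.0
```

Call:
carry_out --moves '[{"tx": 1, "ty": -0.05, "tz": 0, "wx": 0, "wy": 0, "wz": 0, "claw": 1}, {"tx": 1, "ty": -0.05, "tz": 0, "wx": 0, "wy": 0, "wz": 0, "claw": 1}, {"tx": 1, "ty": -0.05, "tz": 0, "wx": 0, "wy": 0, "wz": 0, "claw": 1}, {"tx": 1, "ty": -0.05, "tz": 0, "wx": 0, "wy": 0, "wz": 0, "claw": 1}, {"tx": 1, "ty": -0.05, "tz": 0, "wx": 0, "wy": 0, "wz": 0, "claw": 1}]'

```text
clock: 30.1
tcp_pos: [0.3906, 0.3643, 0.0816]
orientation: [0.0, 0.056, 0.998, 0.0]
wrist_force: [-1.5, -0.1, 0.7]
finger_gap: 0.0001
grip_force: 0.6
```

Call:
carry_out --moves '[{"tx": 1, "ty": -0.05, "tz": 0, "wx": 0, "wy": 0, "wz": 0, "claw": 1}, {"tx": 1, "ty": -0.05, "tz": 0, "wx": 0, "wy": 0, "wz": 0, "claw": 1}, {"tx": 1, "ty": -0.05, "tz": 0, "wx": 0, "wy": 0, "wz": 0, "claw": 1}, {"tx": 0.5, "ty": -0.03, "tz": 0, "wx": 0, "wy": 0, "wz": 0, "claw": 1}]'

```text
clock: 30.6
tcp_pos: [0.4254, 0.3623, 0.0811]
orientation: [-0.0, 0.056, 0.998, -0.0]
wrist_force: [-1.3, 0.2, -0.7]
finger_gap: 0.0001
grip_force: 0.4
```

Call:
carry_out --moves '[{"tx": 0.5, "ty": -0.03, "tz": 0, "wx": 0, "wy": 0, "wz": 0, "claw": 1}, {"tx": 0.5, "ty": -0.03, "tz": 0, "wx": 0, "wy": 0, "wz": 0, "claw": 1}]'

```text
clock: 30.85
tcp_pos: [0.4347, 0.3616, 0.0811]
orientation: [-0.0, 0.056, 0.998, -0.0]
wrist_force: [-1.5, -0.2, -1.3]
finger_gap: -0.0001
grip_force: 0.5
```

Call:
carry_out --moves '[{"tx": 0.4, "ty": -0.02, "tz": 0, "wx": 0, "wy": 0, "wz": 0, "claw": 1}]'

```text
clock: 30.98
tcp_pos: [0.4388, 0.3615, 0.0812]
orientation: [-0.0, 0.056, 0.998, -0.0]
wrist_force: [-1.1, -0.9, -0.3]
finger_gap: 0.0001
grip_force: 0.5
```

Call:
carry_out --moves '[{"tx": 0.3, "ty": -0.02, "tz": 0, "wx": 0, "wy": 0, "wz": 0, "claw": 1}]'

```text
clock: 31.1
tcp_pos: [0.4416, 0.3614, 0.0812]
orientation: [-0.0, 0.056, 0.998, -0.0]
wrist_force: [-5.4, -0.3, -0.7]
finger_gap: 0.0001
grip_force: 2.9
```

Call:
carry_out --moves '[{"tx": 0.2, "ty": -0.01, "tz": 0, "wx": 0, "wy": 0, "wz": 0, "claw": 1}, {"tx": 0, "ty": 0, "tz": 0, "wx": 0, "wy": 0, "wz": 0, "claw": 1}]'

```text
clock: 31.35
tcp_pos: [0.4416, 0.3613, 0.081]
orientation: [-0.002, 0.055, 0.998, -0.0]
wrist_force: [-6.5, 1.3, 1.8]
finger_gap: -0.0
grip_force: 3.3
```

Call:
carry_out --moves '[{"tx": -1.5, "ty": 0, "tz": 0, "wx": 0, "wy": 0, "wz": 0, "claw": 1}, {"tx": -4, "ty": 0, "tz": 0, "wx": 0, "wy": 0, "wz": 0, "claw": 1}, {"tx": -3, "ty": 0, "tz": 4, "wx": 0, "wy": 0, "wz": 0, "claw": 1}, {"tx": 0, "ty": 0, "tz": 6, "wx": 0, "wy": 0, "wz": 0, "claw": 1}, {"tx": 0, "ty": 0, "tz": 5, "wx": 0, "wy": 0, "wz": 0, "claw": 1}, {"tx": 0, "ty": -3, "tz": 0, "wx": 0, "wy": 0, "wz": 0, "claw": 1}, {"tx": 0, "ty": -4, "tz": 0, "wx": 0, "wy": 0, "wz": 0, "claw": 1}, {"tx": 0, "ty": 0, "tz": 0, "wx": 0, "wy": 0, "wz": 0, "claw": 1}]'

```text
clock: 32.35
tcp_pos: [0.3584, 0.2897, 0.232]
orientation: [0.001, 0.057, 0.998, 0.0]
wrist_force: [0.5, 0.5, -1.0]
finger_gap: 0.0
grip_force: 0.0
```

```bash
python3 - <<'E'
from h import *
noses()
for n,(c,W,hsv) in zip(("scene","top"),clouds()):
    x,y,z=W[...,0],W[...,1],W[...,2]; H,S,V=[hsv[...,i] for i in range(3)]
    for ce,p in blobs(((H<6)|(H>174))&(S>150)&(x>.2)&(x<.6)&(y>.25)&(y<.45)&(z>.06),W): print(n,"ball",len(p),p.mean(0).round(4))
    if n=="scene": cv2.imwrite('pics/s8.png',cv2.resize(c['image'][100:300,240:460],None,fx=3,fy=3,interpolation=cv2.INTER_CUBIC))
E
```

```text
scene A 64 front -0.0362 back 0.0287 hues [0 1 9 4 1 5 0]
scene B 79 front -0.0354 back 0.0287 hues [ 0  1 12  4  1  6  0]
scene C 87 front -0.0362 back 0.0294 hues [ 0  0 14  1  3  4  0]
scene D 100 front -0.0238 back 0.0393 hues [0 0 0 0 0 5 0]
top A 128 front -0.0391 back 0.0246 hues [ 0  0 13 14  0  3  0]
top B 123 front -0.0383 back 0.0253 hues [ 0  0 14 14  0  1  0]
top C 124 front -0.0419 back 0.0257 hues [ 0  0 18 12  0  4  0]
top D 129 front -0.0312 back 0.0353 hues [0 0 0 0 0 2 0]
scene ball 37 [0.4671 0.3622 0.0991]
top ball 63 [0.4629 0.3647 0.1032]
```

View pics/s8.png

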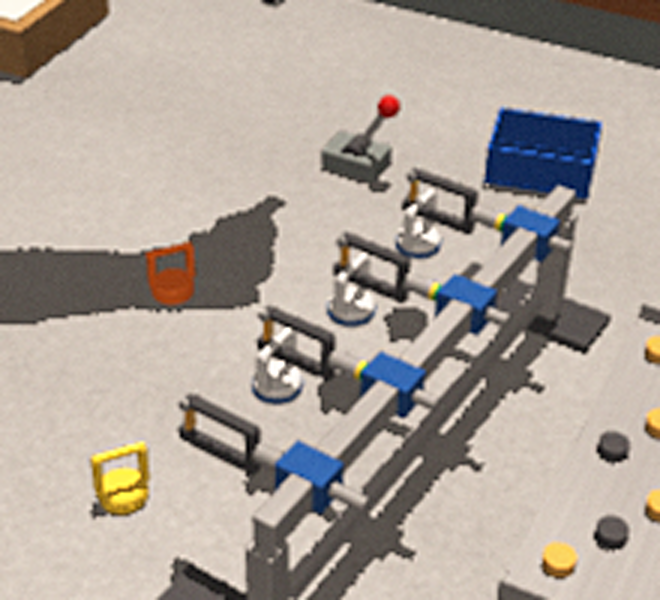

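The ball moved 76 mm, a full throw (now at crop (388,105)). All three eyes hang in shut gates with green showing, so I'm handing in.

```bash
python3 -c "
from workcell import env
print(env.hand_in())"
```

```text
the job is handed in; nothing more can be done
None
```

I hung all three eyes that were present on hooks A, B and C, with each gate shut behind its eye and each spindle drawn about 10 mm (green, no red); I then threw the release lever fully over and handed the job in, and the hand-in returned no verdict.

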